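# Tighten the captive nut on the tester's air dryer

## Robot

A 6-joint arm with a two-finger parallel gripper is mounted at the origin on the work surface. World frame = base frame: x ahead of the robot, y to its left, z up, the work surface at z = 0. Lengths are in mm, angles in rad, forces in N, time in s.
With the tool pointing down it reaches from about 350 to 975 mm from the base axis. Payload 7.1 kg.
Tool frame: the origin (TCP) lies midway between the tips of the shut fingers; the grasp point (between the pads) lies 19 mm behind it (ctrl.grasp_offset is the distance from the TCP to the grasp point, in mm); z points along the fingers, y is the line along which they close (so a half turn about z gives the same grasp; the last joint's range is limited). The gripper opens to 88 mm and grips with 3 to 60 N. Pads are 20 mm wide; open, the fingers measure 115 mm over their backs; the gripper's body (75 mm by 178 mm) begins 61 mm behind the grasp point.
Start: joints at [1.084, 0.423, 1.63, -0, 1.089, -0.019], TCP at [281.795, 557.85, 222.675] pointing down, gripper open.
Joint ranges: [-3, 3], [-0.9, 2.11], [0.09, 2.58], [-1.31, 4.45], [0.11, 2.69], [-2.54, 2.54]. Speed limits (rad/s): [2.39, 2.39, 3.01, 3.14, 3.14, 3.14].

## Interface

Orientations are given as a rotation vector (axis times angle).
In Python, from workcell import ctrl gives the robot as it stands. The module is installed in compiled form; this text tells all that it offers.
- The arm moves only by the tool servo_tool, never from a script. Its argument "rows" is a list of rows, each a list of 7 numbers: the turn, a rotation vector about the tool's x, y, z as a fraction of full scale, then the shift along the tool's x, y, z as a fraction of full scale, then the finger opening in mm, from 0 to 87.8. A call has 1 to 10 rows; each row is the pose to reach, as a shift and turn from the pose commanded when the call began, along the tool's axes at that moment; what a row does not reach only later rows make up. Full scale, the value 1, is 20 cm for a shift and 1.5 rad for a turn. A row lasts 1/8 s, in which the tool goes at most 62.5 mm and 10.7 degrees, less where a joint would pass 70% of its speed; a pose out of reach is approached as far as the arm can. A call with a number of a shift or a turn outside -1 to 1 is refused whole. A call with a gripper value outside its range is refused whole. The fingers move at their own pace and stop on an object; the grip force is fixed at half the most. Time passes only in rows, so rows that repeat a pose let the fingers close. It gives the time, the measured TCP pose, the force, the opening and the grip force at its end, in the units of the state.
- ctrl.get_obs(): the state, without advancing time (a new reading comes with each control period).
- ctrl.get_image(name): name is "side" or "top"; returns (picture, depth): 400x640x3 uint8, red, green, blue; 400x640 float32, mm along the optical axis (not along the pixel's ray), 0 where there is no reading.
- ctrl.camera_info(name): a dict with "intrinsics" (3x3 intrinsics, pixels), "R" (3x3) and "t" (3): a world point X has camera coordinates R X + t. Camera axes: x right, y down, z forward; pixel columns grow to the right and rows downward; lengths in mm; the calibration is good to about 2 mm. A picture is of the moment at which its call begins. camera_info takes no time and is no camera call.
- ctrl.close_job(): hands the job in; it is judged then, once.
The state is a dict: "t": time; "qpos": joint angles; "qvel": joint speeds; "joint_torque": joint torques, N m; "ee_pos": TCP position; "orientation": TCP orientation; "ft_force": force on the tool from outside, world axes, zero at the start; "moment": the same for the moment, N m; "width": finger opening in mm; "grasp_force": force on a finger pad.
Only numpy, scipy, OpenCV 4.12 (cv2) and the standard library are available. Lean on these libraries where they do the work, as an engineer would, in place of code of your own. Each camera call takes 0.05 s, during which the arm holds its last target. There are 200 camera calls.

## Task

The captive hex nut on the air-dryer base is loose. With the fingers, turn it clockwise until it has run right down and just starts to bite firmly on its seal, then tighten it a further sixth of a turn with the wrench that fits it, not with the fingers. Lay that wrench back down flat on its rest or on the bench, and leave everything else where it is.

Things in the scene. Friction and masses are not known exactly. Their poses are not given: they have to be found in the camera images.
- nut: captive hex nut, plain steel, axis vertical, on the aluminium base: 36 mm across flats, 28 mm high, origin on its axis at its underside, 62 mm above the bench. Own z up, x to a corner, y to the middle of a flat. It only turns; clockwise from above tightens. It runs almost freely (0.05 N m) through an unknown 1.5 to 2.8 rad, then bites on its seal
- nut_mid (a point): middle of the nut, on its axis half-way up, 76 mm above the bench; axes as the nut's. Above the nut a 29 mm collar and a 22 mm brass filter cartridge stand on this axis up to 114 mm above the bench, fixed; below the nut a 34 mm wide seal and stub leave 12 mm free above the base block
- seal (a joint): how far the nut has been turned clockwise past the point where it first bites on its seal, rad: stays 0 while the nut runs down, then grows with the nut's turning. Turning there takes 0.4 N m plus 0.4 N m per rad/s, and it stays where it is left; it has no stop before 2.2 rad
- base: aluminium base block fixed to the bench, 110 x 90 x 50 mm high, the nut's axis at its centre, two 22 mm brass ports on its +x side. Origin at the centre of its underside, own z up
- wrench_grip (a point): larger open-ended wrench, plain steel, 199 mm long, flat on the wooden rest: this point is in its straight handle, half-way up, 70 mm from the tail. Own x along the handle to the jaw, z up. Handle 22 mm wide, all of it 14 mm thick. On the rest this point is 41 mm above the bench. About 0.28 kg, centre of mass 48 mm jawwards
- wrench_jaw (a point): middle of the larger wrench's jaw, half-way up, 112 mm along own x from wrench_grip: it lies on the nut's axis when the wrench is fully on. Parallel faces 39 mm apart, open to own +x, prongs 13 mm thick, round tips ending 16.5 mm ahead of this point, back of the jaw 22 mm behind it; head 65 mm wide
- small_wrench_grip (a point): bystander: the smaller wrench (jaw 26 mm, too small for the nut), 187 mm long, on the same rest 100 mm beside the other, its handle point likewise 70 mm from its tail. The two may be either way round
- rest: wooden rest fixed to the bench, 170 x 210 x 8 mm, with two cross bars 16 mm wide, tops 32 mm above the bench, 55 mm behind and 60 mm ahead (own x) of its origin, the centre of its underside. The wrenches lie over the bars along own x, 50 mm either side of the middle, jaws to own +x, wrench_grip between the bars
- cushion_a: bystander: black rubber case cushion, 60 mm across, 26 mm high, origin under its centre
- cushion_b: bystander: another such cushion
- loupe: bystander: black eye loupe standing up, 45 mm across, 46 mm high, origin under its centre
- case_vice: bystander: small wooden case vice, 50 x 90 x 36 mm, origin under its centre
- blower: bystander: rubber dust blower, 54 mm across, 90 mm high, origin under its centre
- jar: bystander: glass jar with metal lid, 56 mm across, 55 mm high, origin under its centre
Things that resemble listed ones, but are neither listed nor needed, are in the scene too. What is shaped like the base but purple is not meant.

How it is judged (in metres and radians):
On the way, in this order (a step that is already met when the one before it is completed fails the run):
1. the nut, turned by the fingers, has begun to bite on its seal (seal reading above 0.01 rad while the fingers hold the nut) (value of joint seal above 0.01 rad and contact force between the fingers and nut above 0.5 N).
2. with the larger wrench's jaw on the nut (jaw middle within 15 mm of the nut's axis and 30 mm of its underside centre), the seal reading has passed 0.75 rad (value of joint seal above 0.75 rad and horizontal distance between wrench_jaw and nut below 0.015 m and distance between wrench_jaw and nut below 0.03 m), for 0.1 s.
At the end, for the whole second after the job is handed in: The nut stands 0.75 to 1.5 rad past its first bite (about a sixth of a turn past hand-tight), and the larger wrench is off the nut and lies still, flat within 0.15 rad (either face up), on the rest or the bench (grip and jaw points below 50 mm) (value of joint seal between 0.75 and 1.5 rad and height (world z) of each of wrench_grip, wrench_jaw below 0.05 m and (angle between wrench_grip's own z axis and vertical below 0.15 rad or angle between wrench_grip's own z axis and vertical above 2.99 rad) and horizontal distance between wrench_jaw and nut above 0.06 m); the robot touches nothing.
It fails at once if the fingers are on the nut when it is more than 0.35 rad past its first bite (tightened by hand) (value of joint seal above 0.35 rad and contact force between the fingers and nut above 1 N).
It fails at once if the nut is overtightened past 1.5 rad (value of joint seal above 1.5 rad).
It fails at once if a bystander (the smaller wrench, a cushion, the loupe, the case vice, the blower or the jar) is moved more than 30 mm (distance of any of small_wrench_grip, cushion_a, cushion_b, loupe, case_vice, blower, jar from where it was at the start of the episode above 0.03 m).
It also fails if it takes over 72 s, if anything falls off the work surface, if the arm or the gripper's body presses on something with over 40 N, if the wrist force passes 120 N, or if a joint passes its speed limit or range.

## Working session

There is one attempt and no reset: what is moved stays moved. The work goes in short steps, Python scripts to look and compute and a tool call to move; the robot and the scene stay as the last step left them, time stands still between calls to the robot, and variables do not carry over. Pictures are saved under pics/ and viewed, at most 10 in all, crops included, and the job is handed in when it is done.

Besides the shell and the picture viewer there is one more tool, called after ">>>" as name([rows], argument=value, ...), one row to a line, values as JSON. servo_tool: Moves the arm, as the interface text tells. Its arguments: {"type":"object","properties":{"rows":{"type":"array","items":{"type":"array","items":{"type":"number"}}}},"required":["rows"]}

```bash
mkdir -p pics; python3 - <<'E'
from workcell import ctrl
import cv2,numpy as np
o=ctrl.get_obs();print(o)
for n in("top","side"):
    p,d=ctrl.get_image(n);np.savez(f"{n}0.npz",p=p,d=d)
    cv2.imwrite(f"pics/{n}0.png",p[:,:,::-1]);c=ctrl.camera_info(n);print(n,c)
E
```

```text
{'t': 0.0, 'qpos': array([ 1.08397817e+00,  4.23841040e-01,  1.63068107e+00,  2.74119589e-05,
        1.08860277e+00, -1.90251504e-02]), 'qvel': array([-0.00051463,  0.00029936, -0.00037676,  0.00100363, -0.00028469,
        0.00026006]), 'joint_torque': array([ 2.81618222e-04, -5.44619644e+01, -2.73670274e+01,  6.42723357e-02,
        2.28267268e-02, -2.19666817e-04]), 'ee_pos': array([281.5481378 , 557.37086037, 221.905086  ]), 'orientation': array([-7.28050852e-01, -3.05564795e+00,  2.32039470e-03]), 'ft_force': array([-0.41506451,  0.45831352, -0.23989816]), 'moment': array([-0.00731075, -0.01124172,  0.02210587]), 'grasp_force': 0.0, 'width': 87.72968266960838}
top {'intrinsics': array([[404.88970697,   0.        , 318.06480721],
       [  0.        , 404.88970697, 196.01354322],
       [  0.        ,   0.        ,   1.        ]]), 'R': array([[-0.00102363, -0.99985518, -0.01698742],
       [-0.99890739,  0.00181606, -0.04669822],
       [ 0.04672231,  0.01692105, -0.99876459]]), 't': array([  -8.08914947,  582.75121976, 1063.48206452])}
side {'intrinsics': array([[501.03297021,   0.        , 312.80307181],
       [  0.        , 501.03297021, 196.59375375],
       [  0.        ,   0.        ,   1.        ]]), 'R': array([[ 0.98150508, -0.19135946, -0.00541693],
       [-0.14963795, -0.74924753, -0.64516403],
       [ 0.11939962,  0.63404235, -0.76402489]]), 't': array([-587.61393893,  103.70616883, 1583.66969046])}
```

View pics/top0.png

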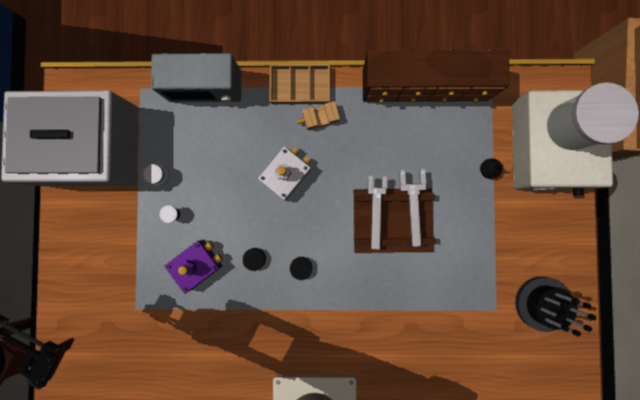

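View pics/side0.png

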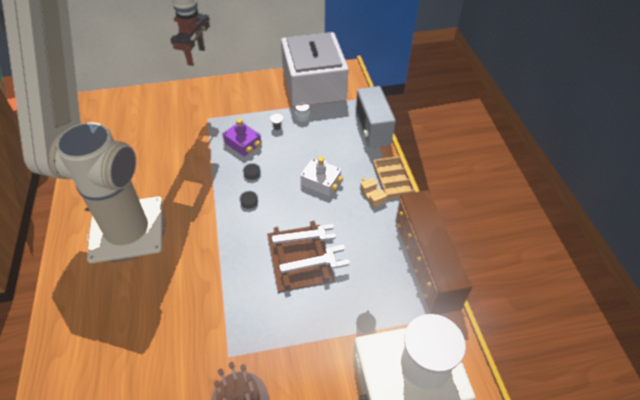

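```bash
cat > h.py <<'E'
from workcell import ctrl
import cv2,numpy as np
from scipy.spatial.transform import Rotation as Rn
C={n:ctrl.camera_info(n) for n in("top","side")}
def w2p(n,X):
    c=C[n];q=(c["intrinsics"]@(c["R"]@np.atleast_2d(X).T+c["t"][:,None])).T
    return q[:,:2]/q[:,2:]
def p2w(n,u,v,z):
    c=C[n];r=c["R"].T@np.linalg.inv(c["intrinsics"])@[u,v,1];o=-c["R"].T@c["t"]
    return o+r*(z-o[2])/r[2]
def d2w(n,u,v,d):
    c=C[n];return c["R"].T@(np.linalg.inv(c["intrinsics"])@[u,v,1]*d-c["t"])
def crop(p,x0,y0,w,h,s,f):
    cv2.imwrite(f,cv2.resize(p[y0:y0+h,x0:x0+w,::-1],None,fx=s,fy=s,interpolation=cv2.INTER_CUBIC))
E
python3 - <<'E'
from h import *
t=np.load("top0.npz");s=np.load("side0.npz")
a=t["p"][140:260,250:450];b=t["p"][140:206,250:326]
cv2.imwrite("pics/c1.png",cv2.resize(t["p"][155:260,340:450,::-1],None,fx=5.4,fy=5.4,interpolation=cv2.INTER_CUBIC))
A=cv2.resize(t["p"][140:208,250:322,::-1],(540,510),interpolation=cv2.INTER_CUBIC)
cv2.imwrite("pics/c2.png",A)
E
```

```text
(no output)
```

View pics/c1.png

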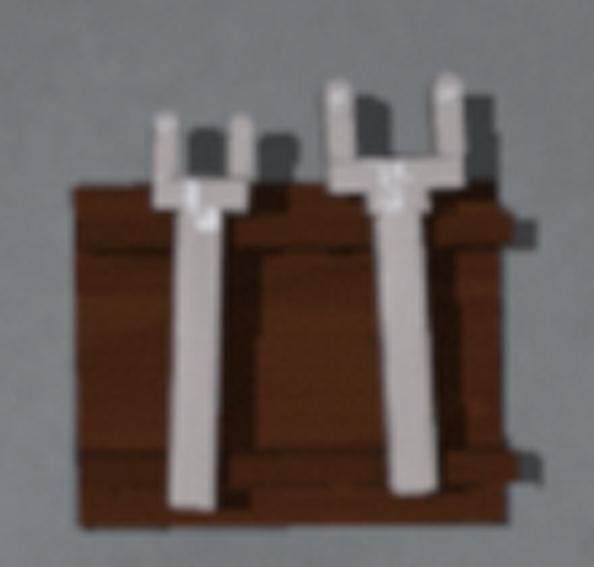

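View pics/c2.png

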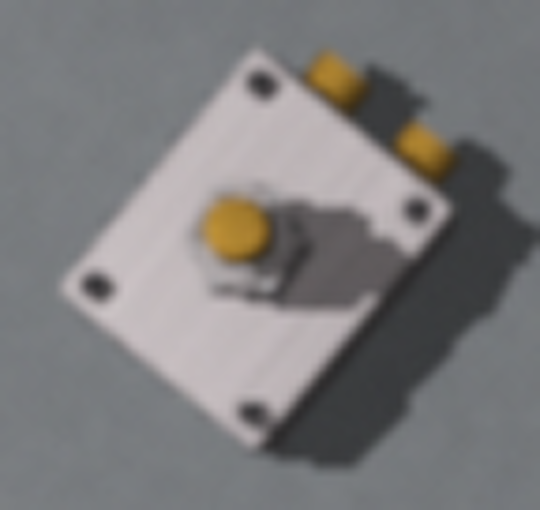

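```bash
python3 - <<'E'
from h import *
np.set_printoptions(precision=1,suppress=True)
f1=lambda x,y,z:p2w("top",x/5.4-.5+.1+340,y/5.4-.4+155,z)
f2=lambda x,y,z:p2w("top",x/7.5-.43+250,y/7.5-.43+140,z)
tail=f1(414,494,48);a=f1(338,80,48);b=f1(449,74,48)
print("tail",tail,"tips",a,b,np.linalg.norm(a-b)); m=(a+b)/2;v=m-tail;L=np.linalg.norm(v);print(L,np.arctan2(v[1],v[0]));v/=L
print("grip",tail+70*v,"jaw",tail+182*v)
h1=f1(393,222,48);h2=f1(414,480,48);v=h1-h2;print("handle yaw",np.arctan2(v[1],v[0]),"small")
t=f1(192,510,48);m=(f1(166,116,48)+f1(240,116,48))/2;v=m-t;print(np.linalg.norm(v),np.arctan2(v[1],v[0]))
r=[f1(75,188,8),f1(80,525,8),f1(507,522,8)];print("rest",r)
c=np.array([f2(*q,50) for q in((262,47),(453,207),(262,450),(62,287))]);print(c,c.mean(0),np.linalg.norm(np.roll(c,-1,0)-c,axis=1))
e=[c[0]-c[3]+c[1]-c[2], c[0]-c[1]+c[3]-c[2]];print("edge yaw",[np.arctan2(q[1],q[0]) for q in e])
print("cart",f2(236,230,114))
for n in("top","side"):
    D=np.load(n+"0.npz")["d"];X=w2p(n,[*c.mean(0)[:2],80])[0].astype(int)
    pts=[]
    for y in range(X[1]-25,X[1]+25):
        for x in range(X[0]-25,X[0]+25):
            pts.append([*d2w(n,x,y,D[y,x])])
    pts=np.array(pts);print(n,X)
    for lo,hi in((45,55),(86,94),(108,120)):
        k=pts[(pts[:,2]>lo)&(pts[:,2]<hi)];print(lo,len(k),k.mean(0) if len(k) else 0, np.median(k,0) if len(k) else 0)
S=np.load("side0.npz");X=w2p("side",[*c.mean(0)[:2],80])[0].astype(int);print(X)
A=cv2.resize(S["p"][X[1]-24:X[1]+24,X[0]-30:X[0]+30,::-1],None,fx=9,fy=9,interpolation=cv2.INTER_CUBIC)
T=np.load("top0.npz");A2=cv2.resize(T["p"][158:190,270:302,::-1],(432,432),interpolation=cv2.INTER_CUBIC)
W=np.zeros((432,240+540,3),np.uint8);W=np.hstack([A[:, :360+0],A2]) if 0 else np.hstack([A[:432,90:450],A2]);cv2.imwrite("pics/c3.png",W)
E
```

```text
tail [ 452.9 -259.8   48. ] tips [ 649.3 -226.1   48. ] [ 652.  -278.8   48. ] 52.785527939582565
197.87703549509138 0.03692205096645238
grip [ 522.8 -257.2   48. ] jaw [ 634.8 -253.1   48. ]
handle yaw 0.06901417605513957 small
187.0161448138556 -0.03554851066020802
rest [array([ 600.5, -103.5,    8. ]), array([ 434.6, -105.1,    8. ]), array([ 436.2, -313.9,    8. ])]
[[711.2  77.2  50. ]
 [655.6  11.3  50. ]
 [572.   76.8  50. ]
 [628.3 145.9  50. ]] [641.8  77.8  50. ] [ 86.3 106.2  89.1 107.7]
edge yaw [np.float64(-0.6788255737730454), np.float64(0.8787764883189724)]
cart [640.7  79.  114. ]
top [282 171]
45 1184 [640.5  78.7  49.1] [638.2  78.   49.1]
86 96 [639.5  77.3  90.2] [638.8  76.4  90. ]
108 60 [640.1  77.9 112.8] [640.1  78.  112.9]
side [320 165]
45 455 [639.   67.9  50.9] [637.6  66.2  51. ]
86 35 [637.4  69.9  90.4] [636.6  69.3  90.7]
108 36 [638.2  75.2 114.4] [637.2  74.3 114.7]
[320 165]
```

View pics/c3.png

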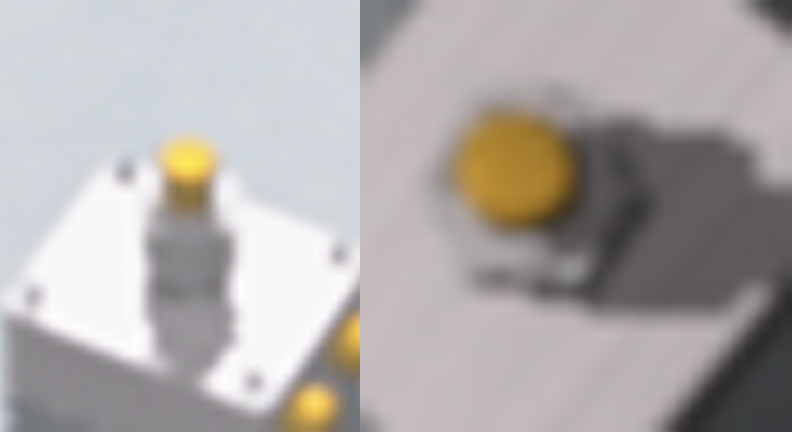

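```bash
python3 - <<'E'
from h import *
np.set_printoptions(precision=2,suppress=True)
def hexa(c,a,z,r=20.78): 
    t=a+np.arange(6)*np.pi/3;return np.c_[c[0]+r*np.cos(t),c[1]+r*np.sin(t),0*t+z]
def circ(c,r,z):
    t=np.linspace(0,6.28,40);return np.c_[c[0]+r*np.cos(t),c[1]+r*np.sin(t),0*t+z]
S=16
def poly(M,P,x0,y0):
    h=cv2.convexHull(((P-[x0,y0]+.5)*S).astype(np.float32)).astype(np.int32);cv2.fillConvexPoly(M,h,1)
for n in("top","side"):
    D=np.load(n+"0.npz")["d"];X=w2p(n,[640,78,80])[0].astype(int);x0,y0=X-20
    Z=np.array([[d2w(n,x,y,D[y,x])[2] for x in range(x0,x0+40)] for y in range(y0,y0+40)])
    m=(Z>57).astype(np.float32)
    res=[]
    for cx in np.arange(-6,5,1.):
      for cy in np.arange(-10,5,1.):
        for a in np.arange(0,60,5.):
            c=(640+cx,78+cy);M=np.zeros((40*S,40*S),np.float32)
            q=np.radians(a)
            poly(M,w2p(n,np.r_[hexa(c,q,90),hexa(c,q,62)]),x0,y0);poly(M,w2p(n,np.r_[circ(c,11,90),circ(c,11,114)]),x0,y0)
            M=cv2.resize(M,(40,40),interpolation=cv2.INTER_AREA)
            res.append((np.abs(M-m).sum(),*c,a))
    res.sort();print(n,m.sum());print(np.array(res[:8]))
    for a in range(0,60,5): print(a,min(r[0] for r in res if r[3]==a),end="; ")
    print()
# wrench by depth
D=np.load("top0.npz")["d"]
P=np.array([d2w("top",x,y,D[y,x]) for y in range(165,255) for x in range(398,430)])
k=P[(P[:,2]>38)&(P[:,2]<56)];h=k[(k[:,0]>465)&(k[:,0]<565)];h=h[abs(h[:,1]+256)<20]
mm=[h[(h[:,0]>a)&(h[:,0]<a+20)].mean(0) for a in range(465,565,20)];print(np.array(mm))
j=k[k[:,0]>622];print("prongs",j[j[:,1]>-253].mean(0),j[j[:,1]<-253].mean(0),k[:,0].min(),k[:,0].max())
E
```

```text
top 210.0
[[ 21.31 640.    78.    25.  ]
 [ 22.36 641.    78.    25.  ]
 [ 23.37 640.    78.    20.  ]
 [ 23.96 641.    78.    20.  ]
 [ 24.23 640.    78.    30.  ]
 [ 24.29 641.    78.    30.  ]
 [ 24.44 640.    79.    25.  ]
 [ 24.99 641.    79.    25.  ]]
0 38.36328; 5 35.847656; 10 32.59375; 15 27.242188; 20 23.367188; 25 21.308594; 30 24.230469; 35 29.109375; 40 33.46875; 45 36.734375; 50 38.273438; 55 38.835938; 
side 208.0
[[ 54.45 639.    79.    20.  ]
 [ 54.66 639.    80.    20.  ]
 [ 55.12 639.    79.    15.  ]
 [ 55.28 639.    78.    15.  ]
 [ 55.44 639.    78.    20.  ]
 [ 55.94 639.    79.    25.  ]
 [ 56.08 639.    78.    25.  ]
 [ 56.18 639.    80.    15.  ]]
0 58.67578; 5 57.835938; 10 56.691406; 15 55.121094; 20 54.453125; 25 55.9375; 30 56.98047; 35 58.347656; 40 59.625; 45 60.21875; 50 60.402344; 55 60.14453; 
[[ 474.46 -260.33   44.02]
 [ 494.67 -260.22   44.31]
 [ 515.44 -258.26   44.42]
 [ 535.89 -258.12   44.05]
 [ 555.29 -256.62   44.09]]
prongs [ 633.98 -227.43   44.38] [ 635.82 -279.16   43.89] 452.5174427667048 650.4887475750915
```

```bash
cat > go.py <<'E'
import sys,json,numpy as np
# usage: go.py "x y z yaw" ... ; each arg = one call's final pose; 'arc' use own code
def row(c,t):
    x,y,z,a=c;R=np.array([[np.cos(a),np.sin(a),0],[np.sin(a),-np.cos(a),0],[0,0,-1]])
    s=np.round(R.T@(np.array(t[:3])-c[:3])/200,3);w=round(-(t[3]-a)/1.5,3)
    n=[*(np.array(c[:3])+R@s*200),a-w*1.5]
    return [w,*s],n
if __name__=="__main__":
    try:c=json.load(open("cmd.json"))
    except Exception:c=[281.795,557.85,222.675,2.674]
    for q in sys.argv[1:]:
        r,c=row(c,[float(v) for v in q.split()]);print(r,np.round(c,3))
    json.dump(list(map(float,c)),open("cmd.json","w"))
E
python3 go.py "400 400 220 2.6" "520 240 210 2.506" "640 78.3 170 2.506" "640 78.3 59 2.506"
```

```text
[0.049, np.float64(-0.883), np.float64(-0.438), np.float64(0.013)] [399.953 400.053 220.075   2.6  ]
[0.063, np.float64(-0.927), np.float64(-0.377), np.float64(0.05)] [520.032 239.93  210.075   2.506]
[-0.0, np.float64(-0.962), np.float64(-0.294), np.float64(0.2)] [639.953  78.393 170.075   2.506]
[-0.0, np.float64(-0.0), np.float64(-0.0), np.float64(0.555)] [639.953  78.393  59.075   2.506]
```

>>> servo_tool([
  [0,0,0.049,-0.883,-0.438,0.013,87.8],
  [0,0,0.049,-0.883,-0.438,0.013,87.8],
  [0,0,0.049,-0.883,-0.438,0.013,87.8],
  [0,0,0.049,-0.883,-0.438,0.013,87.8],
  [0,0,0.049,-0.883,-0.438,0.013,87.8],
])

```text
t: 0.72
ee_pos: [400.1, 399.8, 220.0]
orientation: [-0.842, -3.026, -0.0]
ft_force: [0.6, 0.2, -0.5]
width: 87.8
grasp_force: 0.0
```

>>> servo_tool([
  [0,0,0.063,-0.927,-0.377,0.05,87.8],
  [0,0,0.063,-0.927,-0.377,0.05,87.8],
  [0,0,0.063,-0.927,-0.377,0.05,87.8],
  [0,0,0.063,-0.927,-0.377,0.05,87.8],
  [0,0,0.063,-0.927,-0.377,0.05,87.8],
])

```text
t: 1.35
ee_pos: [519.7, 240.8, 209.9]
orientation: [-0.982, -2.983, -0.0]
ft_force: [0.6, -0.7, -0.4]
width: 88.0
grasp_force: 0.0
```

>>> servo_tool([
  [0,0,0,-0.962,-0.294,0.2,87.8],
  [0,0,0,-0.962,-0.294,0.2,87.8],
  [0,0,0,-0.962,-0.294,0.2,87.8],
  [0,0,0,-0.962,-0.294,0.2,87.8],
  [0,0,0,-0.962,-0.294,0.2,87.8],
  [0,0,0,-0.962,-0.294,0.2,87.8],
])

```text
t: 2.1
ee_pos: [638.9, 80.6, 170.4]
orientation: [-0.979, -2.985, -0.0]
ft_force: [0.0, -0.2, 0.1]
width: 87.8
grasp_force: 0.0
```

>>> servo_tool([
  [0,0,0,0,0,0.2,87.8],
  [0,0,0,0,0,0.4,87.8],
  [0,0,0,0,0,0.5,87.8],
  [0,0,0,0,0,0.555,87.8],
  [0,0,0,0,0,0.555,87.8],
  [0,0,0,0,0,0.555,87.8],
])

```text
t: 2.85
ee_pos: [640.8, 78.5, 60.4]
orientation: [0.981, 2.982, 0.001]
ft_force: [-0.7, 0.6, -0.8]
width: 88.1
grasp_force: 0.0
```

>>> servo_tool([
  [0,0,0,0,0,0,60],
  [0,0,0,0,0,0,45],
  [0,0,0,0,0,0,35],
  [0,0,0,0,0,0,20],
  [0,0,0,0,0,0,20],
  [0,0,0,0,0,0,20],
])

```text
t: 3.6
ee_pos: [640.1, 78.5, 59.1]
orientation: [0.982, 2.984, 0.001]
ft_force: [1.1, 1.6, -1.0]
width: 35.8
grasp_force: 29.9
```

```bash
python3 -c "
from h import *
o=ctrl.get_obs();print({k:np.round(v,3) for k,v in o.items()})"
```

```text
{'t': np.float64(3.6), 'qpos': array([ 0.103,  0.659,  1.667,  0.   ,  0.815, -0.832]), 'qvel': array([-0.002,  0.001, -0.003, -0.005, -0.   ,  0.001]), 'joint_torque': array([-6.2900e-01, -6.1011e+01, -2.0239e+01, -1.4100e-01,  3.5200e-01,
       -1.0000e-02]), 'ee_pos': array([640.086,  78.529,  59.097]), 'orientation': array([9.820e-01, 2.984e+00, 1.000e-03]), 'ft_force': array([ 1.126,  1.635, -0.997]), 'moment': array([ 0.155, -0.15 , -0.049]), 'grasp_force': np.float64(29.936), 'width': np.float64(35.843)}
```

>>> servo_tool([
  [0,0,0.1,0,0,0,20],
  [0,0,0.2,0,0,0,20],
  [0,0,0.3,0,0,0,20],
  [0,0,0.4,0,0,0,20],
  [0,0,0.5,0,0,0,20],
  [0,0,0.6,0,0,0,20],
  [0,0,0.7,0,0,0,20],
  [0,0,0.8,0,0,0,20],
  [0,0,0.88,0,0,0,20],
  [0,0,0.88,0,0,0,20],
])

```text
t: 4.85
ee_pos: [640.8, 78.8, 59.1]
orientation: [2.604, 1.756, 0.003]
ft_force: [3.9, 2.3, -3.7]
width: 35.9
grasp_force: 29.9
```

```bash
cat > m.py <<'E'
from h import *
o=ctrl.get_obs();print(o["t"],o["ee_pos"].round(1),"yaw",round(float(2*np.arctan2(o["orientation"][1],o["orientation"][0])),3),"F",o["ft_force"].round(2),"M",o["moment"].round(3),"tq6",o["joint_torque"][5].round(3),"q6",o["qpos"][5].round(3),o["width"].round(2),o["grasp_force"].round(1))
E
python3 m.py
```

```text
Traceback (most recent call last):
  File "m.py", line 2, in <module>
    o=ctrl.get_obs();print(o["t"],o["ee_pos"].round(1),"yaw",round(float(2*np.arctan2(o["orientation"][1],o["orientation"][0])),3),"F",o["ft_force"].round(2),"M",o["moment"].round(3),"tq6",o["joint_torque"][5].round(3),"q6",o["qpos"][5].round(3),o["width"].round(2),o["grasp_force"].round(1))
                                                                                                                                                                                                                                                      ^^^^^^^^^^^^^^^^
AttributeError: 'float' object has no attribute 'round'
```

```bash
sed -i 's/o\["width"\].round(2),o\["grasp_force"\].round(1)/round(float(o["width"]),2),round(float(o["grasp_force"]),1)/' m.py; python3 m.py
```

```text
4.85 [640.8  78.8  59.1] yaw 1.187 F [ 3.87  2.32 -3.7 ] M [ 0.414 -0.562 -0.065] tq6 0.632 q6 0.487 35.95 29.9
```

>>> servo_tool([
  [0,0,0.035,0,0,0,20],
  [0,0,0.07,0,0,0,20],
  [0,0,0.105,0,0,0,20],
])

```text
t: 5.22
ee_pos: [640.9, 78.7, 59.1]
orientation: [2.734, 1.547, 0.003]
ft_force: [4.6, 2.5, -4.1]
width: 35.8
grasp_force: 30.0
```

```bash
python3 m.py
```

```text
5.225 [640.9  78.7  59.1] yaw 1.03 F [ 4.59  2.54 -4.07] M [ 0.474 -0.714  0.075] tq6 -0.501 q6 0.644 35.78 30.0
```

>>> servo_tool([
  [0,0,0.025,0,0,0,20],
  [0,0,0.05,0,0,0,20],
  [0,0,0.075,0,0,0,20],
])

```text
t: 5.6
ee_pos: [640.9, 78.7, 59.1]
orientation: [2.816, 1.391, 0.003]
ft_force: [4.6, 1.8, -4.2]
width: 35.7
grasp_force: 30.0
```

```bash
python3 m.py
```

```text
5.6 [640.9  78.7  59.1] yaw 0.918 F [ 4.65  1.78 -4.2 ] M [ 0.41  -0.713  0.083] tq6 -0.343 q6 0.756 35.73 30.0
```

>>> servo_tool([
  [0,0,0.033,0,0,0,20],
  [0,0,0.066,0,0,0,20],
  [0,0,0.1,0,0,0,20],
])

```text
t: 5.98
ee_pos: [641.0, 78.6, 59.2]
orientation: [2.913, 1.176, 0.004]
ft_force: [5.8, 1.7, -4.4]
width: 35.8
grasp_force: 30.0
```

```bash
python3 m.py
```

```text
5.975 [641.   78.6  59.2] yaw 0.767 F [ 5.8   1.7  -4.42] M [ 0.355 -0.754  0.063] tq6 -0.493 q6 0.907 35.75 30.0
```

>>> servo_tool([
  [0,0,0.033,0,0,0,20],
  [0,0,0.066,0,0,0,20],
  [0,0,0.1,0,0,0,20],
])

```text
t: 6.35
ee_pos: [641.1, 78.5, 59.1]
orientation: [2.993, 0.954, 0.004]
ft_force: [4.8, 1.9, -4.6]
width: 36.0
grasp_force: 30.0
```

```bash
python3 m.py
```

```text
6.35 [641.1  78.5  59.1] yaw 0.617 F [ 4.76  1.95 -4.61] M [ 0.353 -0.774  0.018] tq6 -0.493 q6 1.057 36.02 30.0
```

>>> servo_tool([
  [0,0,0.033,0,0,0,20],
  [0,0,0.066,0,0,0,20],
  [0,0,0.1,0,0,0,20],
])

```text
t: 6.72
ee_pos: [641.2, 78.5, 59.1]
orientation: [3.056, 0.727, 0.004]
ft_force: [6.2, 1.2, -4.3]
width: 35.8
grasp_force: 30.0
```

```bash
python3 m.py
```

```text
6.725 [641.2  78.5  59.1] yaw 0.467 F [ 6.19  1.17 -4.27] M [ 0.242 -0.815  0.082] tq6 -0.493 q6 1.207 35.85 30.0
```

>>> servo_tool([
  [0,0,0.033,0,0,0,20],
  [0,0,0.066,0,0,0,20],
  [0,0,0.1,0,0,0,20],
])

```text
t: 7.1
ee_pos: [641.2, 78.4, 59.2]
orientation: [3.101, 0.497, 0.004]
ft_force: [6.7, 1.2, -5.5]
width: 35.7
grasp_force: 30.1
```

```bash
python3 m.py
```

```text
7.1 [641.2  78.4  59.2] yaw 0.318 F [ 6.67  1.15 -5.47] M [ 0.263 -0.842  0.509] tq6 0.058 q6 1.356 35.71 30.1
```

>>> servo_tool([
  [0,0,0.02,0,0,0,20],
  [0,0,0.04,0,0,0,20],
  [0,0,0.04,0,0,0,20],
])

```text
t: 7.48
ee_pos: [641.2, 78.3, 59.1]
orientation: [3.115, 0.406, 0.004]
ft_force: [5.4, 1.3, -4.6]
width: 35.9
grasp_force: 30.0
```

```bash
python3 m.py
```

```text
7.475 [641.2  78.3  59.1] yaw 0.26 F [ 5.44  1.3  -4.61] M [ 0.22  -0.836  0.321] tq6 0.461 q6 1.415 35.94 30.0
```

```bash
echo '[639.953,78.393,59.075,0.256]'>cmd.json; python3 go.py "640 78.4 185 0.256" "600 -90 170 0.15" "548 -257 120 0.045" "548 -257 22 0.045"; cat cmd.json
```

```text
[-0.0, np.float64(0.0), np.float64(0.0), np.float64(-0.63)] [6.39953e+02 7.83930e+01 1.85075e+02 2.56000e-01]
[0.071, np.float64(-0.406), np.float64(0.764), np.float64(0.075)] [ 6.00090e+02 -8.99880e+01  1.70075e+02  1.50000e-01]
[0.07, np.float64(-0.382), np.float64(0.787), np.float64(0.25)] [ 5.47986e+02 -2.57012e+02  1.20075e+02  4.50000e-02]
[-0.0, np.float64(0.0), np.float64(-0.0), np.float64(0.49)] [ 5.47986e+02 -2.57012e+02  2.20750e+01  4.50000e-02]
[547.9861334782904, -257.01183558003584, 22.07499999999999, 0.04450000000000001]
```

>>> servo_tool([
  [0,0,0,0,0,0,60],
  [0,0,0,0,0,0,87.8],
  [0,0,0,0,0,0,87.8],
  [0,0,0,0,0,0,87.8],
])

```text
t: 7.98
ee_pos: [639.7, 78.3, 59.1]
orientation: [3.116, 0.401, -0.0]
ft_force: [-0.1, -0.7, 0.8]
width: 72.6
grasp_force: 0.0
```

>>> servo_tool([
  [0,0,0,0,0,-0.2,87.8],
  [0,0,0,0,0,-0.45,87.8],
  [0,0,0,0,0,-0.63,87.8],
  [0,0,0,0,0,-0.63,87.8],
])

```text
t: 8.48
ee_pos: [641.8, 78.5, 188.5]
orientation: [3.116, 0.401, 0.01]
ft_force: [-0.8, -0.2, 0.3]
width: 87.8
grasp_force: 0.0
```

>>> servo_tool([
  [0,0,0.071,-0.406,0.764,0.075,87.8],
  [0,0,0.071,-0.406,0.764,0.075,87.8],
  [0,0,0.071,-0.406,0.764,0.075,87.8],
  [0,0,0.071,-0.406,0.764,0.075,87.8],
  [0,0,0.071,-0.406,0.764,0.075,87.8],
])

```text
t: 9.1
ee_pos: [599.5, -89.8, 169.1]
orientation: [-3.132, -0.233, 0.002]
ft_force: [0.2, -0.5, 1.1]
width: 88.1
grasp_force: 0.0
```

>>> servo_tool([
  [0,0,0.07,-0.382,0.787,0.25,87.8],
  [0,0,0.07,-0.382,0.787,0.25,87.8],
  [0,0,0.07,-0.382,0.787,0.25,87.8],
  [0,0,0.07,-0.382,0.787,0.25,87.8],
  [0,0,0.07,-0.382,0.787,0.25,87.8],
  [0,0,0.07,-0.382,0.787,0.25,87.8],
])

```text
t: 9.85
ee_pos: [548.8, -255.4, 120.5]
orientation: [3.141, 0.073, 0.001]
ft_force: [0.0, 0.3, -0.3]
width: 87.9
grasp_force: 0.0
```

>>> servo_tool([
  [0,0,0,0,0,0.25,87.8],
  [0,0,0,0,0,0.4,87.8],
  [0,0,0,0,0,0.49,87.8],
  [0,0,0,0,0,0.49,87.8],
  [0,0,0,0,0,0.49,50],
  [0,0,0,0,0,0.49,30],
  [0,0,0,0,0,0.49,10],
  [0,0,0,0,0,0.49,10],
  [0,0,0,0,0,0.49,10],
  [0,0,0,0,0,0.49,10],
])

```text
t: 11.1
ee_pos: [547.8, -257.1, 22.1]
orientation: [-3.141, -0.069, 0.0]
ft_force: [-0.4, 0.1, -0.1]
width: 31.2
grasp_force: 0.0
```

```bash
python3 m.py; python3 go.py "548 -257 120 0.045"
```

```text
11.1 [ 547.8 -257.1   22.1] yaw -6.239 F [-0.44  0.09 -0.1 ] M [0.009 0.142 0.04 ] tq6 0.0 q6 1.068 31.25 0.0
[-0.0, np.float64(0.0), np.float64(-0.0), np.float64(-0.49)] [ 5.47986e+02 -2.57012e+02  1.20075e+02  4.50000e-02]
```

Not shut yet; finish closing, lift, then look.

>>> servo_tool([
  [0,0,0,0,0,0,10],
  [0,0,0,0,0,0,10],
  [0,0,0,0,0,0,10],
  [0,0,0,0,0,0,10],
  [0,0,0,0,0,0,10],
])

```text
t: 11.72
ee_pos: [547.9, -257.1, 22.1]
orientation: [3.141, 0.07, 0.0]
ft_force: [-0.2, -1.6, -0.9]
width: 21.6
grasp_force: 30.0
```

>>> servo_tool([
  [0,0,0,0,0,-0.15,10],
  [0,0,0,0,0,-0.3,10],
  [0,0,0,0,0,-0.45,10],
  [0,0,0,0,0,-0.49,10],
  [0,0,0,0,0,-0.49,10],
  [0,0,0,0,0,-0.49,10],
])

```text
t: 12.48
ee_pos: [546.9, -256.6, 118.6]
orientation: [-3.14, -0.07, 0.004]
ft_force: [0.3, 0.5, -2.9]
width: 21.7
grasp_force: 30.0
```

```bash
python3 m.py; python3 - <<'E'
from h import *
for n in("top","side"):
    p,d=ctrl.get_image(n);np.savez(f"{n}1.npz",p=p,d=d)
    X=w2p(n,[600,-255,139])[0].astype(int);print(n,X)
    if n=="top": A=p[X[1]-40:X[1]+50,X[0]-40:X[0]+40,::-1];ox=X-40
    else: B=p[X[1]-50:X[1]+40,X[0]-50:X[0]+50,::-1];print(X-50)
print(ox)
cv2.imwrite("pics/w1.png",cv2.resize(np.hstack([A,B]),None,fx=4.4,fy=4.4,interpolation=cv2.INTER_CUBIC))
E
```

```text
12.475 [ 546.9 -256.6  118.6] yaw -6.239 F [ 0.33  0.47 -2.87] M [ 0.024  0.202 -0.037] tq6 0.0 q6 1.068 21.7 30.0
top [422 185]
side [330 238]
[280 188]
[382 145]
```

View pics/w1.png

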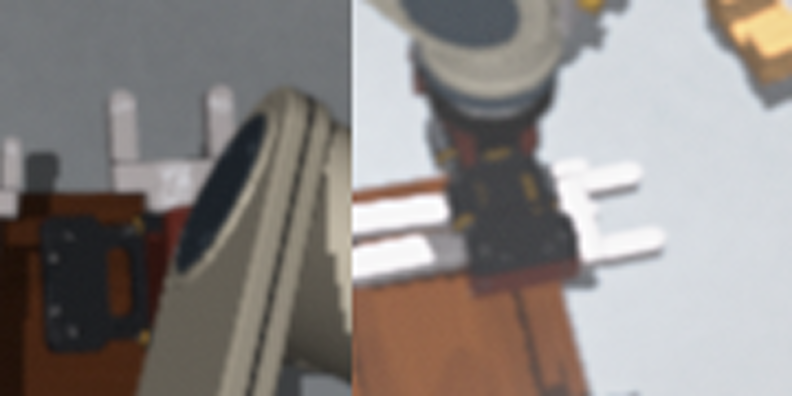

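```bash
python3 - <<'E'
from h import *
np.set_printoptions(precision=1,suppress=True)
t=np.load("top1.npz");D=t["d"]
g=np.array([546.9,-256.6]);a=.045;u=np.array([np.cos(a),np.sin(a)]);n=np.array([-u[1],u[0]])
for x,y in((122,88),(219,83),(111,190),(236,92),(206,92),(134,95),(109,95)):
    P=p2w("top",x/4.4-.4+382,y/4.4-.4+145,144);print(P,(P[:2]-g)@u,(P[:2]-g)@n)
P=np.array([d2w("top",x,y,D[y,x]) for y in range(160,192) for x in range(404,438)])
q=np.c_[(P[:,:2]-g)@u,(P[:,:2]-g)@n,P[:,2]];q=q[(q[:,2]>120)&(q[:,2]<160)&(q[:,0]>60)]
A=np.c_[q[:,:2],np.ones(len(q))];print("plane z=",np.linalg.lstsq(A,q[:,2],rcond=None)[0].round(3))
for lo in range(62,110,8):
    k=q[(q[:,0]>=lo)&(q[:,0]<lo+8)];print(lo,len(k),"z",np.median(k[:,2]) if len(k) else 0,"L",k[k[:,1]>0].mean(0) if (k[:,1]>0).any() else 0,"R",k[k[:,1]<0].mean(0) if (k[:,1]<0).any() else 0)
E
```

```text
[ 649.7 -224.5  144. ] 104.18102260426954 27.429864835233804
[ 652.2 -275.8  144. ] 104.37468194142674 -23.950339193029613
[ 595.5 -218.1  144. ] 50.25289587497234 36.29576117769493
[ 647.4 -284.7  144. ] 99.1525870431302 -32.63374578063364
[ 647.5 -268.9  144. ] 99.9144517734674 -16.808494161726106
[ 646.  -230.8  144. ] 100.14693606011491 21.29997000345218
[ 646.  -217.6  144. ] 100.78259842565103 34.51172063945215
plane z= [ -0.1  -0.  143.7]
62 43 z 140.22884354080483 L [ 65.1  22.7 139.5] R [ 65.5 -16.3 139.3]
70 48 z 140.85422058591791 L [ 74.   26.7 140. ] R [ 74.4 -23.5 140.5]
78 41 z 140.40317929692927 L [ 82.4  27.8 139.9] R [ 82.2 -24.6 139.3]
86 47 z 140.42417614157267 L [ 89.8  27.7 137.7] R [ 89.8 -23.7 138.7]
94 43 z 139.8908381646649 L [ 97.4  27.2 138.9] R [ 97.5 -24.3 138.6]
102 0 z 0 L 0 R 0
```

```bash
python3 go.py "604.5 -58.9 120 1.31" "604.5 -58.9 57 1.31"
```

```text
[-0.844, np.float64(0.326), np.float64(-0.977), np.float64(0.0)] [604.429 -58.905 120.075   1.31 ]
[0.0, np.float64(0.0), np.float64(0.0), np.float64(0.315)] [604.429 -58.905  57.075   1.31 ]
```

>>> servo_tool([
  [0,0,-0.1,0.04,-0.12,0,10],
  [0,0,-0.2,0.08,-0.25,0,10],
  [0,0,-0.3,0.12,-0.37,0,10],
  [0,0,-0.4,0.16,-0.5,0,10],
  [0,0,-0.5,0.2,-0.62,0,10],
  [0,0,-0.6,0.24,-0.75,0,10],
  [0,0,-0.7,0.28,-0.87,0,10],
  [0,0,-0.8,0.32,-0.977,0,10],
  [0,0,-0.844,0.326,-0.977,0,10],
  [0,0,-0.844,0.326,-0.977,0,10],
])

```text
t: 13.82
ee_pos: [604.0, -58.6, 119.2]
orientation: [-2.491, -1.913, 0.001]
ft_force: [-0.0, -0.3, -2.5]
width: 21.7
grasp_force: 30.0
```

>>> servo_tool([
  [0,0,0,0,0,0.15,10],
  [0,0,0,0,0,0.25,10],
  [0,0,0,0,0,0.315,10],
  [0,0,0,0,0,0.315,10],
  [0,0,0,0,0,0.315,10],
  [0,0,0,0,0,0.315,10],
])

```text
t: 14.58
ee_pos: [605.0, -59.1, 58.0]
orientation: [2.49, 1.913, 0.002]
ft_force: [0.5, 0.5, -3.0]
width: 21.6
grasp_force: 30.0
```

```bash
python3 m.py; python3 - <<'E'
from h import *
I=[]
for n in("top","side"):
    p,d=ctrl.get_image(n);np.savez(f"{n}2.npz",p=p,d=d)
    X=w2p(n,[635,50,80])[0].astype(int);print(n,X-30)
    I.append(cv2.resize(p[X[1]-30:X[1]+30,X[0]-30:X[0]+30,::-1],(396,396),interpolation=cv2.INTER_CUBIC))
cv2.imwrite("pics/w2.png",np.hstack(I))
E
```

```text
14.575 [605.  -59.1  58. ] yaw 1.31 F [ 0.45  0.46 -3.  ] M [-0.116  0.119 -0.031] tq6 0.002 q6 0.144 21.57 30.0
top [264 143]
side [290 141]
```

View pics/w2.png

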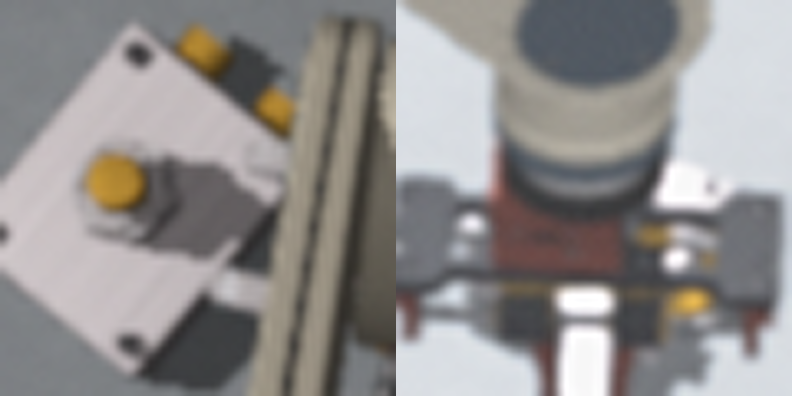

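```bash
python3 - <<'E'
from h import *
np.set_printoptions(precision=1,suppress=True)
f=lambda x,y,z:p2w("top",x/6.6-.42+264,y/6.6-.42+143,z)
a=1.31;u=np.array([np.cos(a),np.sin(a)]);n=np.array([-u[1],u[0]])
for z,c in((114,f(115,182,114)),):print("cart",c)
c=c[:2]
for q in((209,288),(246,159)):
    P=f(*q,83);d=P[:2]-c;print(P,d@u,d@n)
g=np.array([605,-59.1]);print("robot expects tips", (np.array([641.1,78.3])-g)@u-103.5, (np.array([641.1,78.3])-g)@n)
E
```

```text
cart [640.9  79.1 114. ]
[604.   46.8  83. ] -40.74059364071262 27.283972549274804
[653.   32.8  83. ] -41.60049375977735 -23.57095698965818
robot expects tips 38.562198526019046 0.5493177167690817
```

>>> servo_tool([
  [0,0,0,0.05,0.005,0,10],
  [0,0,0,0.1,0.005,0,10],
  [0,0,0,0.1,0.005,0,10],
])

```text
t: 15.05
ee_pos: [610.7, -38.8, 57.1]
orientation: [2.49, 1.916, 0.0]
ft_force: [-0.6, 1.1, -3.5]
width: 21.9
grasp_force: 30.0
```

>>> servo_tool([
  [0,0,0,0.015,0,0,10],
  [0,0,0,0.03,0,0,10],
  [0,0,0,0.045,0,0,10],
  [0,0,0,0.06,0,0,10],
  [0,0,0,0.06,0,0,10],
])

```text
t: 15.68
ee_pos: [613.6, -28.1, 57.1]
orientation: [2.491, 1.914, 0.0]
ft_force: [-0.0, -0.3, -1.9]
width: 21.7
grasp_force: 30.0
```

```bash
python3 m.py
```

```text
15.675 [613.6 -28.1  57.1] yaw 1.31 F [-0.01 -0.34 -1.9 ] M [-0.152  0.108 -0.017] tq6 0.028 q6 0.195 21.65 30.0
```

>>> servo_tool([
  [0,0,0,0.02,0,0,10],
  [0,0,0,0.04,0,0,10],
  [0,0,0,0.06,0,0,10],
  [0,0,0,0.08,0,0,10],
  [0,0,0,0.09,0,0,10],
  [0,0,0,0.1,0,0,10],
  [0,0,0,0.1,0,0,10],
])

```text
t: 16.55
ee_pos: [618.7, -8.9, 57.1]
orientation: [2.491, 1.914, -0.0]
ft_force: [-0.5, 0.3, -2.4]
width: 21.5
grasp_force: 30.0
```

```bash
python3 m.py
```

```text
16.55 [618.7  -8.9  57.1] yaw 1.31 F [-0.51  0.33 -2.41] M [-0.102 -0.005  0.009] tq6 0.018 q6 0.227 21.5 30.0
```

```bash
cat > arc.py <<'E'
import sys,json,numpy as np
from go import row
C=np.array([641.1,78.3]);c0=json.load(open("cmd.json"))
def arc(c,ths):
    out=[]
    for t in ths:
        d=np.array(c[:2])-C;k,s=np.cos(-t),np.sin(-t);p=C+[k*d[0]-s*d[1],s*d[0]+k*d[1]]
        r,n=row(c,[*p,c[2],c[3]-t]);out.append([0,0]+[float(v) for v in r]+[10])
    return out,n
n=c0
for a in sys.argv[1:]:
    tot,k=map(float,a.split());o,n=arc(n,np.linspace(0,tot,int(k)+1)[1:]);print(o,np.round(n,3))
json.dump(list(map(float,n)),open("cmd.json","w"))
E
python3 - <<'E'
import json,numpy as np
c=json.load(open("cmd.json"));a=c[3];p=np.array(c[:2])+54*np.array([np.cos(a),np.sin(a)])+1.0*np.array([np.sin(a),-np.cos(a)])
json.dump([*p,c[2],a],open("cmd.json","w"));print(p)
E
python3 arc.py "0.3 6" "0.4 8" "0.3 8"
```

```text
[619.29328429  -6.98125566]
[[0, 0, 0.033, 0.0, -0.022, 0.0, 10], [0, 0, 0.067, 0.002, -0.044, 0.0, 10], [0, 0, 0.1, 0.004, -0.066, 0.0, 10], [0, 0, 0.133, 0.008, -0.088, 0.0, 10], [0, 0, 0.167, 0.013, -0.109, 0.0, 10], [0, 0, 0.2, 0.018, -0.13, 0.0, 10]] [595.096   3.189  57.075   1.01 ]
[[0, 0, 0.033, 0.0, -0.022, 0.0, 10], [0, 0, 0.067, 0.002, -0.044, 0.0, 10], [0, 0, 0.1, 0.004, -0.066, 0.0, 10], [0, 0, 0.133, 0.008, -0.088, 0.0, 10], [0, 0, 0.167, 0.013, -0.109, 0.0, 10], [0, 0, 0.2, 0.018, -0.13, 0.0, 10], [0, 0, 0.233, 0.025, -0.151, 0.0, 10], [0, 0, 0.267, 0.033, -0.172, 0.0, 10]] [569.463  27.061  57.075   0.61 ]
[[0, 0, 0.025, 0.0, -0.017, 0.0, 10], [0, 0, 0.05, 0.001, -0.033, 0.0, 10], [0, 0, 0.075, 0.002, -0.049, 0.0, 10], [0, 0, 0.1, 0.004, -0.066, 0.0, 10], [0, 0, 0.125, 0.007, -0.082, 0.0, 10], [0, 0, 0.15, 0.01, -0.098, 0.0, 10], [0, 0, 0.175, 0.014, -0.114, 0.0, 10], [0, 0, 0.2, 0.018, -0.13, 0.0, 10]] [5.57519e+02 5.04340e+01 5.70750e+01 3.10000e-01]
```

>>> servo_tool([
  [0,0,0,0.01,0,0,10],
  [0,0,0,0.01,0,0,10],
])

```text
t: 16.8
ee_pos: [619.2, -7.0, 57.1]
orientation: [-2.491, -1.914, -0.0]
ft_force: [0.4, -0.1, -3.4]
width: 21.6
grasp_force: 30.0
```

>>> servo_tool([
  [0,0,0.033,0,-0.022,0,10],
  [0,0,0.067,0.002,-0.044,0,10],
  [0,0,0.1,0.004,-0.066,0,10],
  [0,0,0.133,0.008,-0.088,0,10],
  [0,0,0.167,0.013,-0.109,0,10],
  [0,0,0.2,0.018,-0.13,0,10],
])

```text
t: 17.55
ee_pos: [594.8, 3.1, 57.0]
orientation: [2.749, 1.52, -0.001]
ft_force: [0.1, 1.0, -3.5]
width: 21.9
grasp_force: 30.2
```

```bash
python3 m.py
```

```text
17.55 [594.8   3.1  57. ] yaw 1.01 F [ 0.09  1.04 -3.54] M [-0.007  0.056  0.652] tq6 0.004 q6 0.547 21.93 30.2
```

>>> servo_tool([
  [0,0,0.033,0,-0.022,0,10],
  [0,0,0.067,0.002,-0.044,0,10],
  [0,0,0.1,0.004,-0.066,0,10],
  [0,0,0.133,0.008,-0.088,0,10],
  [0,0,0.167,0.013,-0.109,0,10],
  [0,0,0.2,0.018,-0.13,0,10],
  [0,0,0.233,0.025,-0.151,0,10],
  [0,0,0.267,0.033,-0.172,0,10],
])

```text
t: 18.55
ee_pos: [569.2, 27.0, 57.1]
orientation: [2.996, 0.943, -0.0]
ft_force: [0.6, -0.1, -4.2]
width: 21.6
grasp_force: 30.1
```

```bash
python3 m.py
```

```text
18.55 [569.2  27.   57.1] yaw 0.61 F [ 0.62 -0.07 -4.23] M [-0.057  0.208  0.554] tq6 -0.069 q6 0.988 21.64 30.1
```

>>> servo_tool([
  [0,0,0.025,0,-0.017,0,10],
  [0,0,0.05,0.001,-0.033,0,10],
  [0,0,0.075,0.002,-0.049,0,10],
  [0,0,0.1,0.004,-0.066,0,10],
  [0,0,0.125,0.007,-0.082,0,10],
  [0,0,0.15,0.01,-0.098,0,10],
  [0,0,0.175,0.014,-0.114,0,10],
  [0,0,0.2,0.018,-0.13,0,10],
])

```text
t: 19.55
ee_pos: [557.2, 50.4, 57.1]
orientation: [3.104, 0.485, -0.001]
ft_force: [0.1, -0.4, -2.6]
width: 21.7
grasp_force: 30.1
```

```bash
python3 m.py; python3 arc.py "0.15 4"  "-0.15 3"; cat cmd.json
```

```text
19.55 [557.2  50.4  57.1] yaw 0.31 F [ 0.06 -0.4  -2.57] M [-0.064  0.256  0.534] tq6 0.071 q6 1.33 21.67 30.1
[[0, 0, 0.025, 0.0, -0.017, 0.0, 10], [0, 0, 0.05, 0.001, -0.033, 0.0, 10], [0, 0, 0.075, 0.002, -0.049, 0.0, 10], [0, 0, 0.1, 0.004, -0.066, 0.0, 10]] [5.54254e+02 6.32490e+01 5.70750e+01 1.60000e-01]
[[0, 0, -0.033, 0.001, 0.022, 0.0, 10], [0, 0, -0.067, 0.003, 0.044, 0.0, 10], [0, 0, -0.1, 0.006, 0.066, 0.0, 10]] [5.57542e+02 5.04090e+01 5.70750e+01 3.10000e-01]
[557.5419182871697, 50.409102161232546, 57.07499999999999, 0.30999999999999983]
```

>>> servo_tool([
  [0,0,0.025,0,-0.017,0,10],
  [0,0,0.05,0.001,-0.033,0,10],
  [0,0,0.075,0.002,-0.049,0,10],
  [0,0,0.1,0.004,-0.066,0,10],
  [0,0,0.1,0.004,-0.066,0,10],
  [0,0,0.1,0.004,-0.066,0,10],
])

```text
t: 20.3
ee_pos: [554.0, 63.2, 57.0]
orientation: [-3.131, -0.253, 0.001]
ft_force: [-1.3, 1.1, -3.5]
width: 21.6
grasp_force: 30.1
```

```bash
python3 m.py
```

```text
20.3 [554.   63.2  57. ] yaw -6.122 F [-1.29  1.12 -3.51] M [0.216 0.324 0.502] tq6 0.466 q6 1.502 21.57 30.1
```

>>> servo_tool([
  [0,0,-0.033,0.001,0.022,0,10],
  [0,0,-0.067,0.003,0.044,0,10],
  [0,0,-0.1,0.006,0.066,0,10],
  [0,0,-0.1,0.006,0.066,0,10],
])

```text
t: 20.8
ee_pos: [557.2, 50.5, 57.0]
orientation: [-3.104, -0.484, 0.001]
ft_force: [-1.7, 5.1, -3.4]
width: 21.8
grasp_force: 30.1
```

```bash
python3 m.py
```

```text
20.8 [557.2  50.5  57. ] yaw -5.974 F [-1.73  5.12 -3.44] M [0.69  0.418 0.457] tq6 0.131 q6 1.33 21.85 30.1
```

>>> servo_tool([
  [0,0,0,0,-0.007,0,10],
  [0,0,0,0,-0.007,0,10],
])

```text
t: 21.05
ee_pos: [556.9, 51.5, 57.1]
orientation: [3.104, 0.483, -0.0]
ft_force: [-1.3, -0.2, -4.8]
width: 22.2
grasp_force: 30.0
```

```bash
python3 m.py;  python3 - <<'E'
from h import *
I=[]
for n in("top","side"):
    p,d=ctrl.get_image(n);np.savez(f"{n}3.npz",p=p,d=d)
    X=w2p(n,[620,70,80])[0].astype(int);print(n,X-35)
    I.append(cv2.resize(p[X[1]-35:X[1]+35,X[0]-35:X[0]+35,::-1],(399,399),interpolation=cv2.INTER_CUBIC))
cv2.imwrite("pics/w3.png",np.hstack(I))
E
```

```text
21.05 [556.9  51.5  57.1] yaw 0.309 F [-1.3  -0.17 -4.79] M [-0.174  0.419 -0.04 ] tq6 -0.027 q6 1.333 22.22 30.0
top [251 144]
side [279 133]
```

View pics/w3.png

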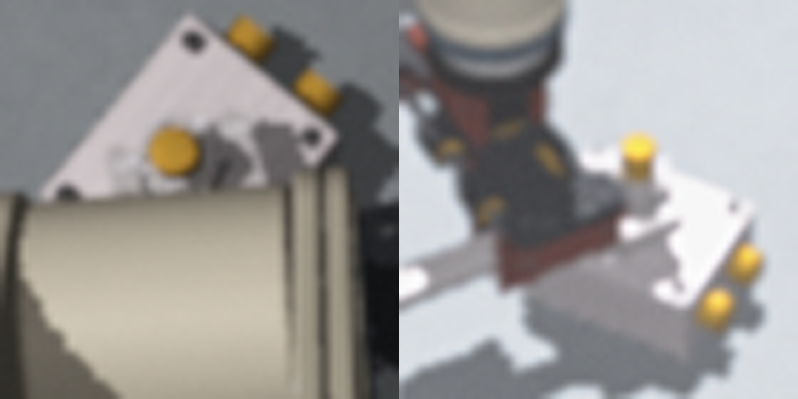

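>>> servo_tool([
  [0,0,0,-0.04,0,0,10],
  [0,0,0,-0.08,0,0,10],
  [0,0,0,-0.12,0,0,10],
  [0,0,0,-0.12,0,0,10],
])

```text
t: 21.65
ee_pos: [533.0, 44.1, 57.0]
orientation: [-3.104, -0.484, 0.002]
ft_force: [0.4, 0.8, -3.1]
width: 22.0
grasp_force: 30.0
```

```bash
python3 m.py
```

```text
21.65 [533.   44.1  57. ] yaw -5.974 F [ 0.44  0.76 -3.11] M [-0.016  0.218  0.024] tq6 -0.021 q6 1.322 21.95 30.0
```

```bash
echo '[534.26,44.42,57.075,0.31]'>cmd.json; python3 go.py "491.4 30.7 57 0.31" "491.4 30.7 120 0.31" "520 -115 120 0.18" "548 -257 120 0.045" "548 -257 23 0.045"
```

```text
[-0.0, np.float64(-0.225), np.float64(-0.0), np.float64(0.0)] [4.91405e+02 3.06920e+01 5.70750e+01 3.10000e-01]
[-0.0, np.float64(-0.0), np.float64(-0.0), np.float64(-0.315)] [4.91405e+02 3.06920e+01 1.20075e+02 3.10000e-01]
[0.087, np.float64(-0.086), np.float64(0.737), np.float64(0.0)] [ 5.19990e+02 -1.14929e+02  1.20075e+02  1.80000e-01]
[0.09, np.float64(0.011), np.float64(0.724), np.float64(0.0)] [ 5.48007e+02 -2.57009e+02  1.20075e+02  4.40000e-02]
[-0.0, np.float64(-0.0), np.float64(-0.0), np.float64(0.485)] [ 5.48007e+02 -2.57009e+02  2.30750e+01  4.40000e-02]
```

>>> servo_tool([
  [0,0,0,-0.1,0,0,10],
  [0,0,0,-0.225,0,0,10],
  [0,0,0,-0.225,0,-0.1,10],
  [0,0,0,-0.225,0,-0.2,10],
  [0,0,0,-0.225,0,-0.315,10],
  [0,0,0,-0.225,0,-0.315,10],
  [0,0,0,-0.225,0,-0.315,10],
])

```text
t: 22.52
ee_pos: [491.0, 30.7, 119.5]
orientation: [-3.104, -0.485, 0.001]
ft_force: [-1.1, 0.8, -2.4]
width: 21.6
grasp_force: 30.0
```

>>> servo_tool([
  [0,0,0.02,-0.02,0.18,0,10],
  [0,0,0.045,-0.045,0.37,0,10],
  [0,0,0.07,-0.07,0.56,0,10],
  [0,0,0.087,-0.086,0.737,0,10],
  [0,0,0.087,-0.086,0.737,0,10],
])

```text
t: 23.15
ee_pos: [519.8, -116.8, 118.9]
orientation: [-3.129, -0.277, 0.002]
ft_force: [0.1, 0.6, -3.4]
width: 21.8
grasp_force: 30.0
```

>>> servo_tool([
  [0,0,0.02,0,0.18,0,10],
  [0,0,0.045,0.005,0.36,0,10],
  [0,0,0.07,0.01,0.54,0,10],
  [0,0,0.09,0.011,0.724,0,10],
  [0,0,0.09,0.011,0.724,0,10],
  [0,0,0.09,0.011,0.724,0,10],
])

```text
t: 23.9
ee_pos: [546.9, -255.7, 118.9]
orientation: [-3.139, -0.07, 0.004]
ft_force: [0.1, -0.0, -2.6]
width: 21.9
grasp_force: 30.0
```

```bash
python3 m.py; python3 - <<'E'
from h import *
def hexa(c,a,z,r=20.78): 
    t=a+np.arange(6)*np.pi/3;return np.c_[c[0]+r*np.cos(t),c[1]+r*np.sin(t),0*t+z]
def circ(c,r,z):
    t=np.linspace(0,6.28,40);return np.c_[c[0]+r*np.cos(t),c[1]+r*np.sin(t),0*t+z]
S=16
def poly(M,P,x0,y0):
    h=cv2.convexHull(((P-[x0,y0]+.5)*S).astype(np.float32)).astype(np.int32);cv2.fillConvexPoly(M,h,1)
p,D=ctrl.get_image("top");np.savez("top4.npz",p=p,d=D);n="top"
X=w2p(n,[640,78,80])[0].astype(int);x0,y0=X-20
Z=np.array([[d2w(n,x,y,D[y,x])[2] for x in range(x0,x0+40)] for y in range(y0,y0+40)])
m=((Z>57)&(Z<130)).astype(np.float32);print(m.sum())
for a in range(0,60,5):
    q=np.radians(a);b=[]
    for cx in(0,1):
        c=(640+cx,78);M=np.zeros((40*S,40*S),np.float32)
        poly(M,w2p(n,np.r_[hexa(c,q,90),hexa(c,q,62)]),x0,y0);poly(M,w2p(n,np.r_[circ(c,11,90),circ(c,11,114)]),x0,y0)
        b.append(np.abs(cv2.resize(M,(40,40),interpolation=cv2.INTER_AREA)-m).sum())
    print(a,round(float(min(b)),1),end="; ")
A=cv2.resize(p[158:190,270:302,::-1],(390,390),interpolation=cv2.INTER_CUBIC)
B=cv2.resize(p[140:230,380:450,::-1],(303,390),interpolation=cv2.INTER_CUBIC)
cv2.imwrite("pics/w4.png",np.hstack([A,B]))
E
```

```text
23.9 [ 546.9 -255.7  118.9] yaw -6.238 F [ 0.06 -0.04 -2.56] M [0.013 0.198 0.026] tq6 0.002 q6 1.068 21.9 30.0
199.0
0 32.2; 5 31.5; 10 29.4; 15 25.5; 20 20.7; 25 15.9; 30 14.1; 35 15.8; 40 20.2; 45 25.7; 50 29.4; 55 31.4;
```

View pics/w4.png

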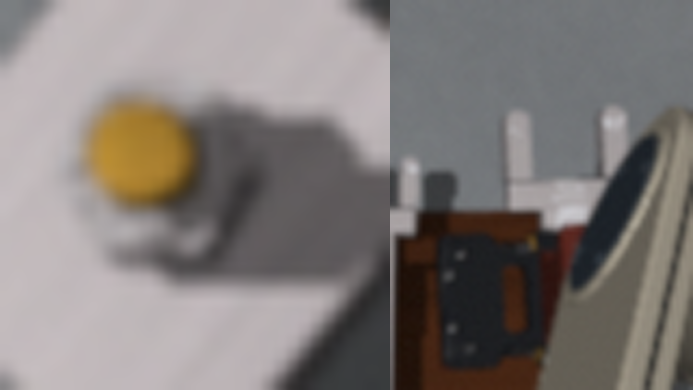

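```bash
python3 - <<'E'
from h import *
from scipy.optimize import minimize
def hexa(c,a,z,r=20.78): 
    t=a+np.arange(6)*np.pi/3;return np.c_[c[0]+r*np.cos(t),c[1]+r*np.sin(t),0*t+z]
def circ(c,r,z):
    t=np.linspace(0,6.28,40);return np.c_[c[0]+r*np.cos(t),c[1]+r*np.sin(t),0*t+z]
S=16;n="top"
def poly(M,P,x0,y0):
    h=cv2.convexHull(((P-[x0,y0]+.5)*S).astype(np.float32)).astype(np.int32);cv2.fillConvexPoly(M,h,1)
for f in("top0","top2","top4"):
    D=np.load(f+".npz")["d"];X=w2p(n,[640,78,80])[0].astype(int);x0,y0=X-20
    Z=np.array([[d2w(n,x,y,D[y,x])[2] for x in range(x0,x0+40)] for y in range(y0,y0+40)])
    m=((Z>57)&(Z<130)).astype(np.uint8)
    k,l=cv2.connectedComponents(m);c0=w2p(n,[640,78,80])[0]-[x0,y0];m=(l==l[int(c0[1]),int(c0[0])]).astype(np.float32)
    r=[]
    for a in range(-30,90,1):
        q=np.radians(a)
        for cx in np.arange(639,642.1,.75):
          for cy in (77.5,78.2,78.9):
            M=np.zeros((40*S,40*S),np.float32);c=(cx,cy)
            poly(M,w2p(n,np.r_[hexa(c,q,90),hexa(c,q,62)]),x0,y0);poly(M,w2p(n,np.r_[circ(c,11,90),circ(c,11,114)]),x0,y0)
            r.append((np.abs(cv2.resize(M,(40,40),interpolation=cv2.INTER_AREA)-m).sum(),a%60,cx,cy))
    r.sort();b=[min(x[0] for x in r if x[1]==a) for a in range(60)]
    # symmetric sinusoid estimate
    ph=np.angle(np.sum(-np.array(b)*np.exp(1j*np.arange(60)*np.pi/30)))*30/np.pi%60
    print(f,m.sum(),r[:3],"phase",round(float(ph),1))
E
```

```text
top0 201.0 [(np.float32(13.359375), 24, np.float64(640.5), 78.2), (np.float32(13.359375), 24, np.float64(640.5), 78.2), (np.float32(13.4296875), 25, np.float64(640.5), 78.2)] phase 24.3
top2 206.0 [(np.float32(12.875), 17, np.float64(640.5), 78.2), (np.float32(12.875), 17, np.float64(640.5), 78.2), (np.float32(12.8984375), 16, np.float64(640.5), 78.2)] phase 16.9
top4 198.0 [(np.float32(12.660156), 31, np.float64(640.5), 78.2), (np.float32(12.660156), 31, np.float64(640.5), 78.2), (np.float32(12.8671875), 30, np.float64(640.5), 78.2)] phase 30.2
```

>>> servo_tool([
  [0,0,0,0,0,0.15,10],
  [0,0,0,0,0,0.3,10],
  [0,0,0,0,0,0.4,10],
  [0,0,0,0,0,0.46,10],
  [0,0,0,0,0,0.485,10],
  [0,0,0,0,0,0.487,10],
  [0,0,0,0,0,0.487,10],
])

```text
t: 24.82
ee_pos: [548.4, -257.4, 23.4]
orientation: [3.14, 0.069, 0.002]
ft_force: [-0.2, -0.7, -3.7]
width: 22.0
grasp_force: 30.0
```

```bash
python3 m.py
```

```text
24.825 [ 548.4 -257.4   23.4] yaw 0.044 F [-0.2  -0.68 -3.7 ] M [-0.055  0.205 -0.033] tq6 -0.0 q6 1.068 22.04 30.0
```

>>> servo_tool([
  [0,0,0,0,0,0.004,10],
  [0,0,0,0,0,0.005,10],
  [0,0,0,0,0,0.005,10],
  [0,0,0,0,0,0.005,30],
  [0,0,0,0,0,0.005,50],
  [0,0,0,0,0,0.005,80],
  [0,0,0,0,0,0.005,80],
  [0,0,0,0,0,0.005,80],
])

```text
t: 25.82
ee_pos: [547.8, -257.1, 21.7]
orientation: [3.141, 0.07, -0.0]
ft_force: [-0.3, 0.3, 0.4]
width: 66.1
grasp_force: 0.0
```

>>> servo_tool([
  [0,0,0,0,0,-0.1,80],
  [0,0,0,0,0,-0.3,80],
  [0,0,0,0,0,-0.6,80],
  [0,0,0,0,0,-0.9,80],
  [0,0,0,0,0,-0.9,80],
])

```text
t: 26.45
ee_pos: [551.0, -258.6, 208.6]
orientation: [3.135, 0.07, 0.016]
ft_force: [-0.7, -0.1, -0.7]
width: 79.9
grasp_force: 0.0
```

>>> servo_tool([
  [0,0,0,-0.8,-0.8,0,80],
  [0,0,0,-0.8,-0.8,0,80],
  [0,0,0,-0.8,-0.8,0,80],
  [0,0,0,-0.8,-0.8,0,80],
  [0,0,0,-0.8,-0.8,0,80],
  [0,0,0,-0.8,-0.8,0,80],
])

```text
t: 27.2
ee_pos: [381.8, -104.7, 202.1]
orientation: [3.14, 0.07, 0.002]
ft_force: [0.2, -0.2, -0.0]
width: 80.0
grasp_force: 0.0
```

```bash
python3 m.py; python3 - <<'E'
from h import *
I=[]
for n in("top","side"):
    p,d=ctrl.get_image(n);np.savez(f"{n}5.npz",p=p,d=d);I.append(p[:,:,::-1])
cv2.imwrite("pics/e.png",np.hstack([cv2.resize(I[0][100:290,140:520],None,fx=1.05,fy=1.05),cv2.resize(I[1][80:310,190:460],(390,199),)]))
P=np.array([d2w("top",x,y,I2) for y in range(165,255) for x in range(398,430) for I2 in [np.load("top5.npz")["d"][y,x]]])
k=P[(P[:,2]>38)&(P[:,2]<60)];print(k.min(0),k.max(0))
E
```

```text
27.2 [ 381.8 -104.7  202.1] yaw 0.045 F [ 0.16 -0.15 -0.02] M [-0.024  0.151  0.031] tq6 0.006 q6 1.229 80.0 0.0Traceback (most recent call last):
  File "<stdin>", line 5, in <module>
    return _nx.concatenate(arrs, 1, dtype=dtype, casting=casting)
           ~~~~~~~~~~~~~~~^^^^^^^^^^^^^^^^^^^^^^^^^^^^^^^^^^^^^^^
ValueError: all the input array dimensions except for the concatenation axis must match exactly, but along dimension 0, the array at index 0 has size 200 and the array at index 1 has size 199
```

```bash
python3 - <<'E'
from h import *
t=np.load("top5.npz");D=t["d"]
cv2.imwrite("pics/e.png",cv2.resize(t["p"][100:290,140:520,::-1],None,fx=2,fy=2))
P=np.array([d2w("top",x,y,D[y,x]) for y in range(165,255) for x in range(398,430)])
k=P[(P[:,2]>38)&(P[:,2]<60)];print(k.min(0),k.max(0))
E
```

```text
[ 452.35024554 -285.93586445   38.00985707] [ 650.65033014 -220.58570328   50.33931106]
```

View pics/e.png

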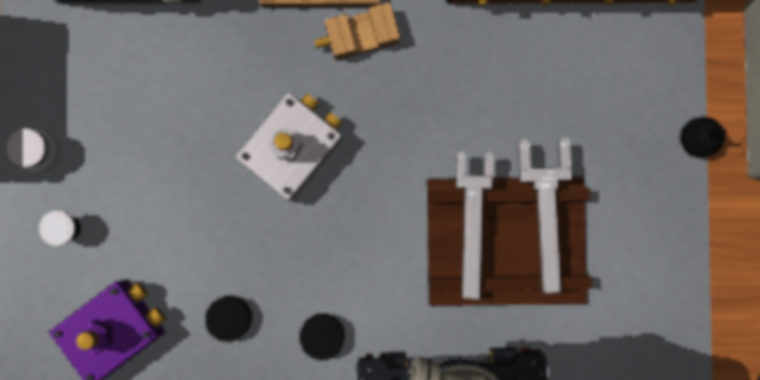

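The larger wrench is back flat on the rest (pixels about 547,215), with its tail and tips where they started. The other objects are unmoved and the gripper is clear.

```bash
python3 -c "
from workcell import ctrl
print(ctrl.close_job())"
```

```text
the job is handed in; nothing more can be done
None
```

The job is handed in: I ran the nut down by fingers until it bit, then tightened it with the larger wrench to an estimated 0.9 rad past first bite (range 0.84–1.0, not read directly), and laid the wrench back flat on its rest; the hand-in returned no verdict.

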